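# Fetch the culture dish from behind the reagent containers

### The arm

A 6-joint arm with a two-finger parallel gripper is mounted at the origin on the work surface. World frame = base frame: x ahead of the robot, y to its left, z up, the work surface at z = 0. Lengths are in m, angles in rad, forces in N, time in s.
With the tool pointing down it reaches from about 0.325 to 0.9 m from the base axis. Payload 3.5 kg.
Tool frame: the origin (TCP) lies on the centre line of the jaws, within the pads' length; the fingertips stand ctrl.finger_overhang ahead of it and the grasp point (between the pads) lies 2 mm behind it (ctrl.finger_overhang is the distance from the TCP to the fingertips, in m); z points along the fingers, y is the line along which they close (so a half turn about z gives the same grasp; the last joint's range is limited). The gripper opens to 85 mm and grips with 20 to 120 N. Pads are 22 mm wide; open, the fingers measure 114 mm over their backs; the gripper's body (76 mm by 85 mm) begins 54 mm behind the grasp point. The pads swing forward as they close: fully open they stand 13 mm farther back than shut.
Start: joints at [1.192, 0.276, -0.026, 1.268, 0, 1.467], TCP at [0.17, 0.601, 0.219] pointing down, gripper open.
Joint ranges: [-3.12, 3.12], [-0.85, 1.88], [-1.08, 1.24], [-1.95, 2.15], [-1.57, 1.53], [-3.14, 3.14]. Speed limits (rad/s): [2.57, 2.57, 3.14, 3.14, 3.14, 3.14].

### API

Orientations are given as a unit quaternion [x, y, z, w].
In Python, from plant import ctrl gives the robot as it stands.
- The arm moves only by the shell command python3 -m handwheel 'ROWS' [OPENING] [FORCE]. ROWS is JSON, a list of rows, each an object with "dp": the shift along the tool's x, y, z in m, a list of three; "twist": the turn about the tool's z in rad. In form: [{"dp": [dx, dy, dz], "twist": twist}, ...]. A call has 1 to 8 rows; each row is the pose to reach, as a shift and turn from the pose commanded when the call began, along the tool's axes at that moment; what a row does not reach only later rows make up. A row lasts 1/8 s, in which the tool goes at most 62.5 mm and 10.7 degrees, less where a joint would pass 70% of its speed; a pose out of reach is approached as far as the arm can. A call with a gripper value outside its range is refused whole. OPENING is the opening, from 0 (shut) to 1 (fully open), set as the call begins (- or left out, the last holds). The fingers move at their own pace and stop on an object; FORCE is the grip in N (left out, the last holds). Time passes only in rows, so rows that repeat a pose let the fingers close. It gives the time, the measured TCP pose, the force, the opening and the grip force at its end, in the units of the state.
- ctrl.observe(): the state, without advancing time (a new reading comes with each control period).
- ctrl.read_camera(name): name is "scene" or "top" or "wrist"; returns the picture (400x640x3 uint8, blue, green, red); there is no depth.
- ctrl.camera_info(name): a dict with "camera_matrix" (3x3 intrinsics, pixels), "camera_from_world" (4x4, takes a point from world to camera coordinates). Camera axes: x right, y down, z forward; pixel columns grow to the right and rows downward; lengths in m; the calibration is good to about 2 mm. A picture is of the moment at which its call begins: read the wrist's pose just before it. camera_info takes no time and is no camera call; for the wrist camera it gives the pose at the moment of the call.
- ctrl.finish_job(): hands the job in; it is judged then, once.
The state is a dict: "t": time; "joints": joint angles; "joint_velocities": joint speeds; "effort": joint torques, N m; "tcp_pos": TCP position; "orientation": TCP orientation; "contact_force": force on the tool from outside, world axes, zero at the start; "ft_torque": the same for the moment, N m; "opening": opening from 0.0 (shut) to 1.0 (fully open); "finger_force": force on a finger pad.
Only numpy, scipy, OpenCV 4.12 (cv2) and the standard library are available. Lean on these libraries where they do the work, as an engineer would, in place of code of your own. Each camera call takes 0.05 s, during which the arm holds its last target. There are 200 camera calls.

### The job

The small culture dish on the reagent stand is hemmed in by three tall containers: stand all three upright in the shallow steel side tray, then set the dish flat on the light viewer with the whole dish inside the lit round window. Once the dish is there, and not before, put each container back upright on the stand, centred on the very place where it stood at the start. Do not tip the dish or knock any container over.

Things in the scene. Friction and masses are not known exactly. Their poses are not given: they have to be found in the camera images.
- stand: Fixed flat grey slab, 180 (its x) x 190 (its y) x 8 mm, no rim, turned up to 0.35 rad. Thin printed circles 57 mm across at (-40, 0), (18, 58), (18, -58) mm in its frame; a container stands within 3 mm of each centre, which one changes. The dish stands near (18, 0). A rubber bung and white cap, up to 18 mm high, sit on its two -x corners. Origin: centre of its underside; z up.
- bottle: Loose round amber glass bottle, 46 mm in diameter up to 86 mm height, then a shoulder and a narrow neck, cap 31 mm across, 118 mm high in all, about 180 g. Origin: centre of its underside; z up.
- jar: Loose square white ceramic staining jar, body 44 x 44 mm up to 96 mm height, lid 38 x 38 mm from 96 to 108 mm with a small knob to 116 mm, about 250 g. Its sides are parallel to its x and y axes; at the start turned up to 0.25 rad from the stand's axes. Origin: centre of its underside; z up.
- can: Loose slender round aluminium can, 36 mm in diameter, its lid 35 mm across from 92 mm to the top at 116 mm, about 130 g. Origin: centre of its underside; z up.
- dish: Loose low round white culture dish with a dark red filling seen from above, 56 mm in diameter, 16 mm high, about 40 g. The containers around it are so close and tall that a gripper cannot come down to it until they are gone. Origin: centre of its underside; z up.
- tray: Fixed shallow open steel tray, the side area: 250 (its x) x 130 (its y) mm, walls 4 mm thick and 15 mm high, floor 4 mm above its underside, empty at the start, turned up to 0.2 rad. Room for the three containers in a row along its x. It stands to the left or the right of the stand. Origin: centre of its underside; z up.
- viewer: Fixed light viewer, a grey box 140 (its x) x 130 (its y) mm with a flat top 30 mm high; in the middle of the top, straight above its origin, a flush lit white round window 80 mm across with a black edge. It stands left of the stand if the tray is right of it, else right. Origin: centre of its underside; z up.
Mind the look-alikes: they are no part of the job. Leave any orange look-alike of the dish alone. Leave any purple look-alike of the bottle alone.

How it is judged:
On the way, in this order (a step that is already met when the one before it is completed fails the run):
1. bottle, jar and can all stand upright in the side tray, let go (x of bottle in the frame of tray between -0.115 and 0.115 m and y of bottle in the frame of tray between -0.055 and 0.055 m and z of each of bottle, jar, can in the frame of tray below 0.01 m and angle between each of bottle, jar, can's own z axis and vertical below 0.15 rad and contact force between each of bottle, jar, can and the fingers below 0.1 N and x of jar in the frame of tray between -0.115 and 0.115 m and y of jar in the frame of tray between -0.055 and 0.055 m and x of can in the frame of tray between -0.115 and 0.115 m and y of can in the frame of tray between -0.055 and 0.055 m), for 0.2 s.
2. the dish lies flat inside the viewer's window, let go, while the three containers still stand in the tray (all of step 1 and horizontal distance between dish and viewer below 0.012 m and z of dish in the frame of viewer between 0.026 and 0.034 m and angle between dish's own z axis and vertical below 0.1 rad and contact force between dish and the fingers below 0.1 N and linear speed of dish below 0.02 m/s), for 0.2 s.
At the end, for the whole second after the job is handed in: The dish lies flat on the viewer, its centre within 12 mm of the window's centre; bottle, jar and can each stand upright within 15 mm of where that one stood at the start; all released and at rest (horizontal distance between dish and viewer below 0.012 m and z of dish in the frame of viewer between 0.026 and 0.034 m and angle between each of dish, bottle, jar, can's own z axis and vertical below 0.1 rad and contact force between each of dish, bottle, jar, can and the fingers below 0.1 N and linear speed of each of dish, bottle, jar, can below 0.02 m/s and distance of each of bottle, jar, can from where it was at the start of the episode below 0.015 m); the robot touches nothing.
It fails at once if a container is knocked over (tilted more than 0.7 rad) or the dish is tipped (more than 0.6 rad) (angle between any of bottle, jar, can's own z axis and vertical above 0.7 rad or angle between dish's own z axis and vertical above 0.6 rad).
It also fails if it takes over 144 s, if anything falls off the work surface, if the arm or the gripper's body presses on something with over 40 N, if the wrist force passes 120 N, or if a joint passes its speed limit or range.

## Working session

There is one attempt and no reset: what is moved stays moved. The work goes in short steps, Python scripts to look and compute and a shell command to move; the robot and the scene stay as the last step left them, time stands still between calls to the robot, and variables do not carry over. Pictures are saved under pics/ and viewed, at most 16 in all, crops included, and the job is handed in when it is done.

```bash
mkdir -p pics; ls; python3 - <<'E'
from plant import ctrl
import cv2,numpy as np
s=ctrl.observe();print(s['t'],s['tcp_pos'],s['orientation'],s['opening'],ctrl.finger_overhang)
for n in('scene','top'):
    im=ctrl.read_camera(n);cv2.imwrite(f'pics/{n}0.png',im)
    c=ctrl.camera_info(n);T=np.array(c['camera_from_world']);print(n,np.array(c['camera_matrix']).round(1).tolist(),(-T[:3,:3].T@T[:3,3]).round(3),T[:3,:3].round(2).tolist())
E
```

```text
pics
0.0 [0.16991799 0.6005975  0.21761497] [ 1.37482203e-01  9.90503580e-01 -1.11114058e-03 -2.60332517e-04] 1.0008385415264398 0.017
scene [[432.6, 0.0, 323.7], [0.0, 432.6, 194.3], [0.0, 0.0, 1.0]] [1.23  0.008 0.686] [[0.01, 1.0, -0.01], [0.69, -0.02, -0.72], [-0.72, 0.0, -0.69]]
top [[478.6, 0.0, 322.0], [0.0, 478.6, 197.8], [0.0, 0.0, 1.0]] [ 0.458 -0.     1.035] [[0.02, -1.0, -0.0], [-0.99, -0.02, -0.13], [0.13, 0.0, -0.99]]
```

View pics/top0.png

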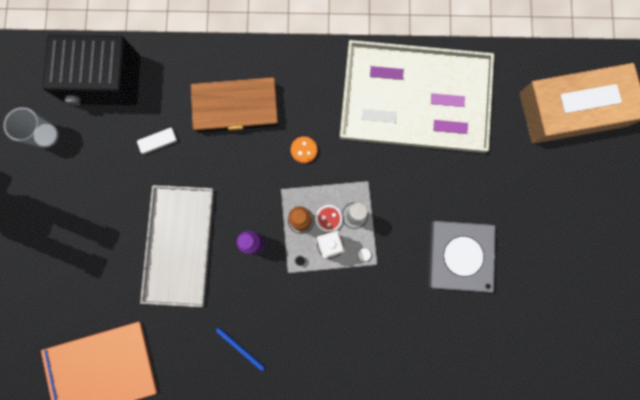

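View pics/scene0.png

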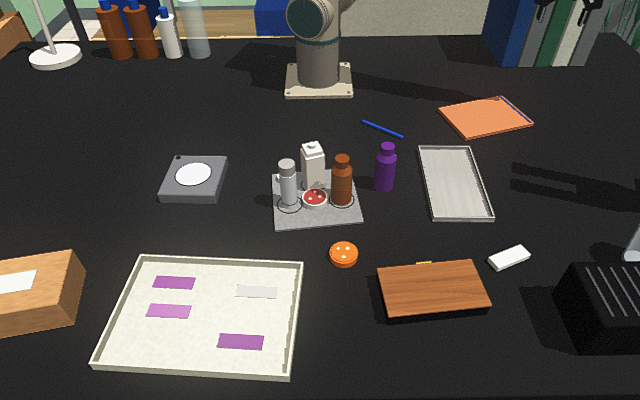

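The top view shows the steel tray at about (177,246), the stand at (330,227) and the viewer window at (464,257). Dish candidates are the red one at (329,217) on the stand and an orange one at (304,150); the red one fits, because it has a red filling and stands on the stand. Bottle candidates are the amber one at (299,218) on the stand and a purple one at (249,242); the amber one fits. The jar is at (330,244) and the can at (356,213). Next I measure and check an enlarged crop.

```bash
cat > h.py <<'E'
from plant import ctrl
import cv2,numpy as np
def info(n):
    c=ctrl.camera_info(n);return np.array(c['camera_matrix']),np.array(c['camera_from_world'])
def ray(n,uv,z,I=None):
    K,T=I or info(n);R=T[:3,:3];o=-R.T@T[:3,3]
    uv=np.atleast_2d(np.array(uv,float));d=(R.T@np.linalg.inv(K)@np.c_[uv,np.ones(len(uv))].T).T
    return (o+d*((z-o[2])/d[:,2])[:,None])[:,:2]
def blobs(m,amin=30):
    cs,_=cv2.findContours(m.astype(np.uint8),cv2.RETR_EXTERNAL,cv2.CHAIN_APPROX_NONE)
    return [c for c in cs if cv2.contourArea(c)>amin]
def yaw(s=None):
    s=s or ctrl.observe();x,y,z,w=s['orientation'];return np.arctan2(2*(x*y+w*z),1-2*(y*y+z*z)) # tool x dir in world
def togo(p,z,line=None):
    """rows: dp in tool axes, twist so tool y lies along world angle 'line'"""
    from scipy.spatial.transform import Rotation as Ro
    s=ctrl.observe();R=Ro.from_quat(s['orientation']).as_matrix()
    d=np.array([p[0],p[1],z])-np.array(s['tcp_pos']);tw=0
    if line is not None:
        ly=np.arctan2(R[1,1],R[0,1]);tw=-((line-ly+np.pi/2)%np.pi-np.pi/2)
    print('t',round(s['t'],2),'dp',(R.T@d).round(4).tolist(),'twist',round(tw,3),'q6',round(s['joints'][5],2))
E
python3 - <<'E'
from h import *
t=cv2.imread('pics/top0.png');s=cv2.imread('pics/scene0.png')
a=cv2.resize(t[175:285,215:385],None,fx=4,fy=4,interpolation=cv2.INTER_CUBIC)[:, :680]
b=cv2.resize(s[135:235,260:410],None,fx=4,fy=4,interpolation=cv2.INTER_CUBIC)
cv2.imwrite('pics/crop0.png',cv2.resize(np.hstack([cv2.resize(a,(400,259)),cv2.resize(b,(400,259))]),(800,259)))
cv2.imwrite('pics/cropt.png',a)
g=cv2.cvtColor(t,cv2.COLOR_BGR2HSV);V=g[...,2];S=g[...,1]
print('vals',[ (p,t[p[1],p[0]].tolist()) for p in[(290,240),(345,260),(180,240),(440,230),(465,257),(299,216),(329,217),(330,240),(356,209)]])
def box(n,x0,y0,x1,y1,th,z,fn=cv2.minAreaRect):
    m=np.zeros(V.shape,bool);m[y0:y1,x0:x1]=(V>th)[y0:y1,x0:x1]
    c=max(blobs(m),key=cv2.contourArea);pts=ray('top',c[:,0],z)*1000
    r=fn(pts.astype(np.float32));print(n,'c',np.round(r[0],1),'size',np.round(r[1],1),'ang',round(r[2],2));return r
box('tray',130,175,225,315,70,.015)
box('stand',275,175,385,280,70,.008)
box('viewer',420,210,505,300,60,.03)
box('window',420,210,505,300,200,.03,cv2.fitEllipse)
red=(g[...,0]<8)|(g[...,0]>172);red&=(S>150)&(V>60)
for c in blobs(red,20):
    r=cv2.fitEllipse((ray('top',c[:,0],.022)*1000).astype(np.float32));print('red',c[:,0].mean(0).round(),np.round(r[0],1),np.round(r[1],1))
E
```

```text
vals [((290, 240), [175, 175, 176]), ((345, 260), [115, 116, 117]), ((180, 240), [219, 222, 224]), ((440, 230), [151, 145, 145]), ((465, 257), [244, 241, 241]), ((299, 216), [55, 107, 177]), ((329, 217), [79, 85, 205]), ((330, 240), [245, 242, 242]), ((356, 209), [206, 210, 214])]
tray c [481.9 311.6] size [136.4 255.9] ang 87.85
stand c [527.9  -9.7] size [185.2 195.2] ang 6.32
viewer c [ 469.6 -289. ] size [137.5 144.5] ang 87.1
window c [ 469.8 -291.9] size [77.8 78. ] ang 125.04
red [328. 218.] [544.4 -10.2] [34.1 35.4]
```

View pics/cropt.png

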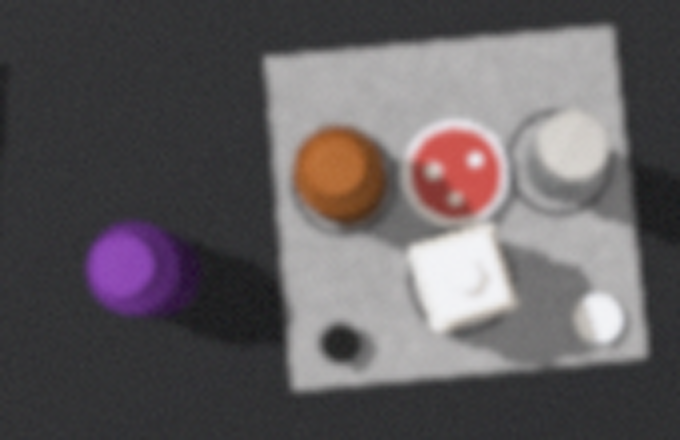

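The crop confirms the amber bottle, red dish, white jar and grey can on the stand, with the purple bottle off it. Now I compare their tops with the printed circle centres.

```bash
python3 - <<'E'
from h import *
t=cv2.imread('pics/top0.png');g=cv2.cvtColor(t,cv2.COLOR_BGR2HSV);V=g[...,2]
def rect(x0,y0,x1,y1,th,z):
    m=np.zeros(V.shape,bool);m[y0:y1,x0:x1]=(V>th)[y0:y1,x0:x1]
    c=max(blobs(m),key=cv2.contourArea);r=cv2.minAreaRect((ray('top',c[:,0],z)*1000).astype(np.float32));return np.array(r[0]),cv2.boxPoints(r)
for n,a in dict(tray=(130,175,225,315,70,.015),stand=(275,175,385,280,70,.008)).items():
    c,b=rect(*a);e=[np.degrees(np.arctan2(*(b[(i+1)%4]-b[i])[::-1])) for i in range(4)];print(n,c.round(1),b.round(0).tolist(),np.round(e,1))
    if n=='stand':
        th=np.radians(min(e,key=abs));R=np.array([[np.cos(th),-np.sin(th)],[np.sin(th),np.cos(th)]])
        for k in[(-40,0),(18,58),(18,-58),(18,0)]: print(k,(c+R@k).round(1))
f=lambda p:np.array(p)/4+[215-.375,175-.375]
for n,p,z in[('bottle cap',(345,172),.126),('can',(573,146),.124),('jar lid',(462,279),.116),('purple',(125,266),.118)]:print(n,(ray('top',f(p),z)*1000).round(1))
j=V>225;j[:,:310]=0;j[:,350:]=0;j[:230]=0;j[262:]=0
c=max(blobs(j),key=cv2.contourArea);p=(ray('top',c[:,0],.116)*1000).astype(np.float32);r=cv2.minAreaRect(p);print('jar',r)
# wall angles of tray / jar sides in scene
E
```

```text
tray [481.9 311.6] [[351.0, 248.0], [607.0, 239.0], [612.0, 375.0], [357.0, 385.0]] [ -2.2  87.8 177.8 -92.2]
stand [527.9  -9.7] [[425.0, 77.0], [447.0, -117.0], [631.0, -96.0], [609.0, 98.0]] [ -83.7    6.3   96.3 -173.7]
(-40, 0) [488.1 -14.1]
(18, 58) [539.4  50. ]
(18, -58) [552.2 -65.3]
(18, 0) [545.8  -7.7]
bottle cap [[535.   43.6]]
can [[549.6 -64.9]]
jar lid [[485.6 -13. ]]
purple [[488.8 148. ]]
jar ((486.4722595214844, -12.106369018554688), (37.891597747802734, 37.5121955871582), 19.45467185974121)
```

```bash
python3 - <<'E'
from h import *
s=cv2.imread('pics/scene0.png');t=cv2.imread('pics/top0.png')
cr=cv2.resize(s[135:220,265:365],None,fx=7,fy=7,interpolation=cv2.INTER_CUBIC);cv2.imwrite('pics/crops.png',cr)
def proj(n,P):
    K,T=info(n);q=K@(T[:3,:3]@np.array(P)+T[:3,3]);return q[:2]/q[2]
for n,p,zt in[('bottle',(.535,.0436),.118),('bottle',(.5394,.050),.118),('can',(.5496,-.0649),.116),('jar',(.486,-.0125),.108)]:
    b=proj('scene',(*p,.008));u=proj('scene',(*p,.008+zt));print(n,'base',((b-[265,135])*7).round(0),'top',((u-[265,135])*7).round(0))
g=cv2.cvtColor(s,cv2.COLOR_BGR2HSV);m=(g[...,0]>5)&(g[...,0]<18)&(g[...,1]>150)&(g[...,2]>40);m[:,:325]=0;m[:,362:]=0;m[:145]=0;m[212:]=0
for r in range(152,206,4):
    x=np.where(m[r])[0]
    if len(x):print(r,x.min(),x.max(),(x.min()+x.max())/2,end=' | ')
g=cv2.cvtColor(t,cv2.COLOR_BGR2HSV);m=(g[...,0]>5)&(g[...,0]<18)&(g[...,1]>150)&(g[...,2]>40);m[:200]=0;m[250:]=0;m[:,:280]=0;m[:,316:]=0
c=max(blobs(m),key=cv2.contourArea);print('\ntop',cv2.boundingRect(c),cv2.fitEllipse(c))
E
```

```text
bottle base [515. 434.] top [520. 146.]
bottle base [535. 443.] top [543. 155.]
can base [174. 471.] top [149. 189.]
jar base [340. 334.] top [331.  74.]
156 335 348 341.5 | 160 335 348 341.5 | 164 335 348 341.5 | 168 332 351 341.5 | 172 332 351 341.5 | 176 332 351 341.5 | 180 340 351 345.5 | 184 340 351 345.5 | 188 335 350 342.5 | 192 337 350 343.5 | 196 340 350 345.0 | 200 332 350 341.0 | 204 337 345 341.0 | 
top (289, 208, 22, 22) ((299.57373046875, 218.35289001464844), (19.185609817504883, 21.804838180541992), 149.23385620117188)
```

View pics/crops.png

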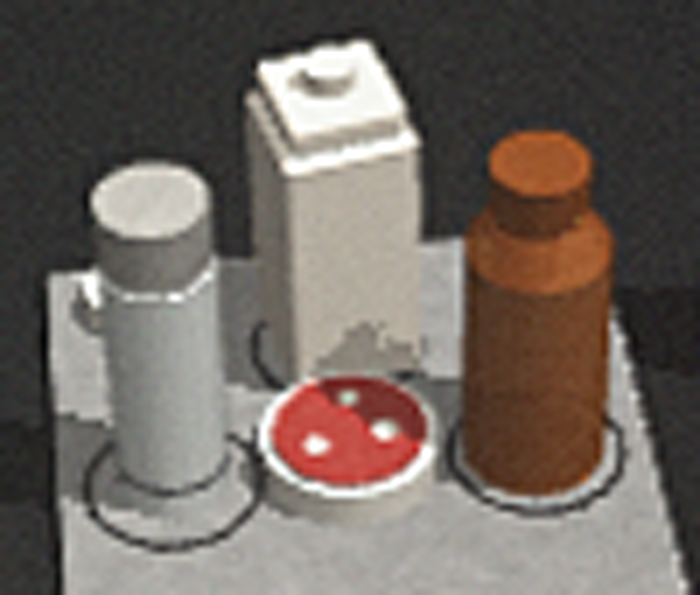

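Both views agree with the printed circles to about 3 mm. That puts the bottle at (.540,.048), can at (.552,-.065) and jar at (.488,-.013) turned 19.5°, with the tray at (.482,.312) and the window at (.470,-.292). I take the bottle first.

```bash
python3 -c "
from h import *
togo((.540,.048),.22,np.pi/2)"
```

```text
t 0.1 dp [-0.5066, -0.431, -0.0015] twist -0.276 q6 1.47
```

```bash
python3 -m handwheel '[{"dp":[-0.03,-0.026,0],"twist":-0.05},{"dp":[-0.08,-0.068,0],"twist":-0.15},{"dp":[-0.13,-0.11,0],"twist":-0.276},{"dp":[-0.178,-0.15,0],"twist":-0.276},{"dp":[-0.225,-0.19,0],"twist":-0.276},{"dp":[-0.27,-0.23,0],"twist":-0.276},{"dp":[-0.32,-0.27,0],"twist":-0.276},{"dp":[-0.36,-0.305,0],"twist":-0.276}]' 1 40
python3 -c "
from h import *
togo((.540,.048),.22,np.pi/2)"
```

```text
t: 1.1
tcp_pos: [0.4343, 0.2079, 0.2186]
orientation: [0.0, 1.0, 0.0, 0.0]
contact_force: [0.5, 0.9, 0.5]
opening: 0.998
finger_force: 0.0
t 1.1 dp [-0.1058, -0.1599, -0.0014] twist -0.0 q6 0.31
```

```bash
python3 -m handwheel '[{"dp":[-0.03,-0.045,0],"twist":0},{"dp":[-0.06,-0.09,0],"twist":0},{"dp":[-0.09,-0.136,0],"twist":0},{"dp":[-0.106,-0.16,0],"twist":0},{"dp":[-0.106,-0.16,0],"twist":0},{"dp":[-0.106,-0.16,0],"twist":0}]' 1 40
python3 - <<'E'
from h import *
I=info('wrist');im=ctrl.read_camera('wrist');cv2.imwrite('pics/w1.png',im)
togo((.540,.048),.077,np.pi/2)
K,T=I;R=T[:3,:3];print((-R.T@T[:3,3]).round(3))
for P in[(.54,.048,.126),(.54,.048,.094),(.54,.048,.008)]:
    q=K@(R@np.array(P)+T[:3,3]);print((q[:2]/q[2]).round(0))
E
```

```text
t: 1.85
tcp_pos: [0.5387, 0.0504, 0.2183]
orientation: [-0.0, 1.0, 0.0, -0.001]
contact_force: [-0.3, 0.6, 0.9]
opening: 1.002
finger_force: 0.0
t 1.9 dp [-0.0015, -0.0028, 0.1415] twist 0.001 q6 -0.03
[0.458 0.05  0.374]
[315. 189.]
[316. 177.]
[316. 155.]
```

View pics/w1.png

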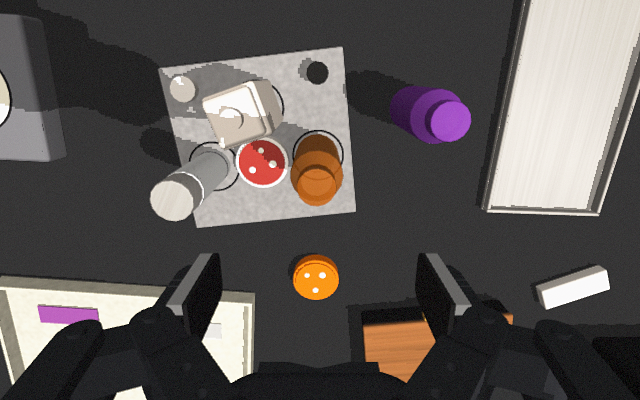

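The wrist view shows the amber cap at (317,185), where (315,189) was predicted, so it is within about 2 mm. Descend and grip.

```bash
python3 -m handwheel '[{"dp":[0,-0.001,0.03],"twist":0},{"dp":[0,-0.0015,0.07],"twist":0},{"dp":[0,-0.0015,0.11],"twist":0},{"dp":[0,-0.0015,0.13],"twist":0},{"dp":[0,-0.0015,0.141],"twist":0},{"dp":[0,-0.0015,0.141],"twist":0},{"dp":[0,-0.0015,0.141],"twist":0}]' 1 40
python3 -m handwheel '[{"dp":[0,0,0],"twist":0},{"dp":[0,0,0],"twist":0},{"dp":[0,0,0],"twist":0},{"dp":[0,0,0],"twist":0},{"dp":[0,0,0],"twist":0},{"dp":[0,0,0],"twist":0}]' 0.3 40
```

```text
t: 2.78
tcp_pos: [0.5405, 0.0487, 0.079]
orientation: [-0.0, 1.0, -0.0, 0.001]
contact_force: [-0.0, -0.6, 1.0]
opening: 1.002
finger_force: 0.0
t: 3.52
tcp_pos: [0.5402, 0.0486, 0.0789]
orientation: [-0.0, 1.0, 0.0, 0.001]
contact_force: [-2.3, 1.0, 5.5]
opening: 0.486
finger_force: 38.5
```

```bash
python3 -m handwheel '[{"dp":[0,0,-0.01],"twist":0},{"dp":[0,0,-0.03],"twist":0},{"dp":[0,0,-0.06],"twist":0},{"dp":[0,0,-0.09],"twist":0},{"dp":[0,0,-0.12],"twist":0},{"dp":[0,0,-0.14],"twist":0},{"dp":[0,0.01,-0.145],"twist":0},{"dp":[0,0.03,-0.145],"twist":0}]' - 40
python3 -m handwheel '[{"dp":[-0.002,0.03,0],"twist":0},{"dp":[-0.006,0.06,0],"twist":0},{"dp":[-0.01,0.095,0],"twist":0},{"dp":[-0.014,0.13,0],"twist":0},{"dp":[-0.017,0.165,0],"twist":0},{"dp":[-0.017,0.2,0],"twist":0},{"dp":[-0.017,0.223,0],"twist":0},{"dp":[-0.017,0.23,0],"twist":0}]' - 40
python3 -c "
from h import *
togo((.557,.309),.076,np.pi/2);print(ctrl.observe()['opening'],ctrl.observe()['finger_force'])
cv2.imwrite('pics/s2.png',ctrl.read_camera('scene')[60:260,200:520])"
```

```text
t: 4.53
tcp_pos: [0.5393, 0.079, 0.2224]
orientation: [0.001, 1.0, 0.0, -0.0]
contact_force: [0.2, -0.0, -1.9]
opening: 0.488
finger_force: 38.1
t: 5.52
tcp_pos: [0.5555, 0.3099, 0.2216]
orientation: [-0.001, 1.0, -0.001, -0.001]
contact_force: [-0.5, -1.7, -1.4]
opening: 0.483
finger_force: 38.1
t 5.53 dp [-0.0018, -0.0007, 0.1456] twist 0.002 q6 0.41
0.48280821951589 38.12189157193643
```

View pics/s2.png

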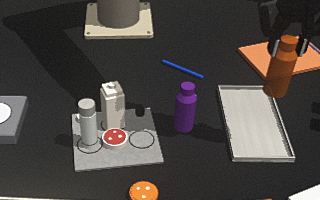

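The bottle is held upright over the tray. Lower and release.

```bash
python3 -m handwheel '[{"dp":[-0.001,0,0.03],"twist":0},{"dp":[-0.001,0,0.07],"twist":0},{"dp":[-0.001,0,0.11],"twist":0},{"dp":[-0.001,0,0.13],"twist":0},{"dp":[-0.001,0,0.138],"twist":0},{"dp":[-0.001,0,0.142],"twist":0},{"dp":[-0.001,0,0.145],"twist":0},{"dp":[-0.001,0,0.145],"twist":0}]' - 40
```

```text
t: 6.58
tcp_pos: [0.5581, 0.3086, 0.0786]
orientation: [-0.0, 1.0, 0.0, 0.001]
contact_force: [-0.2, -1.7, -0.7]
opening: 0.486
finger_force: 38.2
```

```bash
python3 -m handwheel '[{"dp":[0,0,0.001],"twist":0},{"dp":[0,0,0.002],"twist":0},{"dp":[0,0,0.003],"twist":0},{"dp":[0,0,0.003],"twist":0}]' - 40
```

```text
t: 7.08
tcp_pos: [0.5577, 0.3085, 0.0751]
orientation: [-0.0, 1.0, 0.0, 0.0]
contact_force: [-0.5, -0.7, 0.7]
opening: 0.484
finger_force: 38.6
```

```bash
python3 -m handwheel '[{"dp":[0,0,0],"twist":0},{"dp":[0,0,0],"twist":0},{"dp":[0,0,0],"twist":0},{"dp":[0,0,0],"twist":0},{"dp":[0,0,0],"twist":0}]' 0.95 40
python3 -m handwheel '[{"dp":[0,0,-0.02],"twist":0},{"dp":[0,0,-0.05],"twist":0},{"dp":[0,0,-0.09],"twist":0},{"dp":[0,0,-0.13],"twist":0},{"dp":[0,-0.02,-0.145],"twist":0},{"dp":[0,-0.06,-0.145],"twist":0},{"dp":[0,-0.11,-0.145],"twist":0},{"dp":[0,-0.16,-0.145],"twist":0}]' 0.95 40
python3 -m handwheel '[{"dp":[0.002,-0.05,0],"twist":0},{"dp":[0.003,-0.1,0],"twist":0},{"dp":[0.006,-0.15,0],"twist":0},{"dp":[0.006,-0.19,0],"twist":0},{"dp":[0.006,-0.21,0],"twist":0},{"dp":[0.006,-0.214,0],"twist":0},{"dp":[0.006,-0.214,0],"twist":0},{"dp":[0.006,-0.214,0],"twist":0}]' 0.95 40
python3 - <<'E'
from h import *
K,T=info('wrist');cv2.imwrite('pics/w2.png',ctrl.read_camera('wrist'))
togo((.552,-.065),.079,np.pi/2);R=T[:3,:3]
for P in[(.552,-.065,.124),(.488,-.013,.116),(.558,.3085,.122)]:
    q=K@(R@np.array(P)+T[:3,3]);print((q[:2]/q[2]).round(0))
E
```

```text
t: 7.7
tcp_pos: [0.5576, 0.3084, 0.0748]
orientation: [-0.0, 1.0, -0.0, 0.0]
contact_force: [-0.2, -0.4, -0.1]
opening: 0.95
finger_force: 0.0
t: 8.7
tcp_pos: [0.5563, 0.1458, 0.2184]
orientation: [-0.0, 1.0, -0.0, -0.001]
contact_force: [0.6, 0.1, 1.0]
opening: 0.953
finger_force: 0.0
t: 9.7
tcp_pos: [0.5515, -0.0645, 0.2197]
orientation: [-0.001, 1.0, 0.0, -0.0]
contact_force: [0.2, 0.2, -0.3]
opening: 0.947
finger_force: 0.0
t 9.75 dp [-0.0004, -0.0006, 0.1408] twist 0.002 q6 -0.23
[318. 187.]
[388. 101.]
[790. 194.]
```

View pics/w2.png

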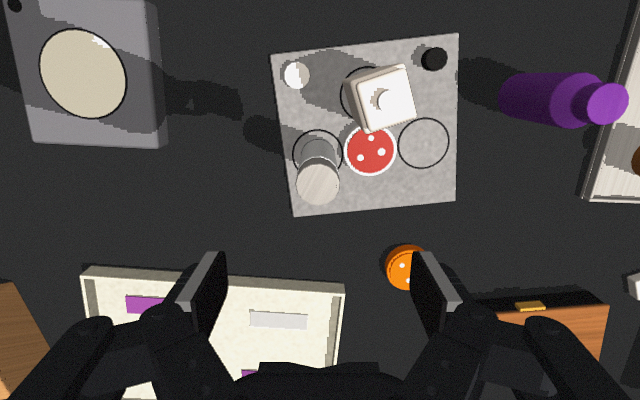

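The can lid is at (318,184), predicted (318,187), and the jar lid is at (387,98), predicted (388,101), so both agree. Grip the can.

```bash
python3 -m handwheel '[{"dp":[0,0,0.03],"twist":0},{"dp":[0,0,0.07],"twist":0},{"dp":[0,0,0.11],"twist":0},{"dp":[0,0,0.13],"twist":0},{"dp":[0,0,0.141],"twist":0},{"dp":[0,0,0.141],"twist":0},{"dp":[0,0,0.141],"twist":0}]' 0.95 40
python3 -m handwheel '[{"dp":[0,0,0],"twist":0},{"dp":[0,0,0],"twist":0},{"dp":[0,0,0],"twist":0},{"dp":[0,0,0],"twist":0},{"dp":[0,0,0],"twist":0},{"dp":[0,0,0],"twist":0}]' 0.2 40
python3 -m handwheel '[{"dp":[0,0,-0.01],"twist":0},{"dp":[0,0,-0.03],"twist":0},{"dp":[0,0,-0.06],"twist":0},{"dp":[0,0,-0.09],"twist":0},{"dp":[0,0,-0.12],"twist":0},{"dp":[0,0,-0.14],"twist":0},{"dp":[0,0,-0.145],"twist":0},{"dp":[0,0,-0.145],"twist":0}]' - 40
python3 -c "
from h import *
togo((.407,.315),.076,np.pi/2);togo((.482,.312),.076)"
```

```text
t: 10.62
tcp_pos: [0.5527, -0.0656, 0.08]
orientation: [-0.0, 1.0, -0.0, 0.001]
contact_force: [0.0, 0.2, 1.2]
opening: 0.949
finger_force: 0.0
t: 11.38
tcp_pos: [0.5522, -0.0657, 0.0795]
orientation: [-0.0, 1.0, -0.0, 0.001]
contact_force: [-0.9, 0.5, 4.8]
opening: 0.401
finger_force: 40.2
t: 12.38
tcp_pos: [0.5512, -0.0656, 0.2233]
orientation: [-0.0, 1.0, 0.0, -0.0]
contact_force: [0.0, -0.4, -1.5]
opening: 0.403
finger_force: 39.9
t 12.38 dp [0.144, 0.3806, 0.1474] twist 0.0 q6 -0.23
t 12.38 dp [0.069, 0.3776, 0.1474] twist 0 q6 -0.23
```

```bash
python3 -m handwheel '[{"dp":[0.008,0.02,0],"twist":0},{"dp":[0.022,0.06,0],"twist":0},{"dp":[0.04,0.105,0],"twist":0},{"dp":[0.057,0.15,0],"twist":0},{"dp":[0.074,0.195,0],"twist":0},{"dp":[0.091,0.24,0],"twist":0},{"dp":[0.108,0.285,0],"twist":0},{"dp":[0.124,0.33,0],"twist":0}]' - 40
python3 -m handwheel '[{"dp":[0.012,0.03,0],"twist":0},{"dp":[0.018,0.045,0],"twist":0},{"dp":[0.02,0.05,0],"twist":0},{"dp":[0.02,0.05,0],"twist":0}]' - 40
python3 -c "
from h import *
togo((.407,.315),.0775,np.pi/2)"
```

```text
t: 13.38
tcp_pos: [0.4249, 0.2659, 0.2226]
orientation: [-0.0, 1.0, -0.0, -0.001]
contact_force: [1.0, 0.9, -2.0]
opening: 0.4
finger_force: 40.1
t: 13.88
tcp_pos: [0.4074, 0.3139, 0.2235]
orientation: [0.0, 1.0, -0.0, -0.0]
contact_force: [0.4, -0.6, -0.5]
opening: 0.404
finger_force: 40.1
t 13.88 dp [0.0003, 0.0013, 0.146] twist -0.0 q6 0.53
```

```bash
python3 -m handwheel '[{"dp":[0,0.001,0.03],"twist":0},{"dp":[0,0.001,0.07],"twist":0},{"dp":[0,0.001,0.11],"twist":0},{"dp":[0,0.001,0.13],"twist":0},{"dp":[0,0.001,0.14],"twist":0},{"dp":[0,0.001,0.145],"twist":0},{"dp":[0,0.001,0.147],"twist":0},{"dp":[0,0.001,0.147],"twist":0}]' - 40
```

```text
t: 14.88
tcp_pos: [0.4081, 0.3157, 0.0776]
orientation: [-0.0, 1.0, 0.0, 0.001]
contact_force: [0.1, -1.0, -1.3]
opening: 0.399
finger_force: 40.2
```

Lower the last 2 mm, release, go up and over to the jar, turning to line 109.5°.

```bash
python3 -m handwheel '[{"dp":[0,0,0.001],"twist":0},{"dp":[0,0,0.002],"twist":0},{"dp":[0,0,0.002],"twist":0}]' - 40
python3 -m handwheel '[{"dp":[0,0,0],"twist":0},{"dp":[0,0,0],"twist":0},{"dp":[0,0,0],"twist":0},{"dp":[0,0,0],"twist":0},{"dp":[0,0,0],"twist":0}]' 0.95 40
python3 -m handwheel '[{"dp":[0,0,-0.02],"twist":0},{"dp":[0,0,-0.05],"twist":0},{"dp":[0,0,-0.09],"twist":0},{"dp":[0,0,-0.13],"twist":0},{"dp":[-0.01,-0.02,-0.145],"twist":-0.1},{"dp":[-0.02,-0.06,-0.145],"twist":-0.2},{"dp":[-0.03,-0.11,-0.145],"twist":-0.34},{"dp":[-0.04,-0.16,-0.145],"twist":-0.34}]' 0.95 40
python3 -c "
from h import *
togo((.488,-.013),.22,np.radians(109.5))"
```

```text
t: 15.25
tcp_pos: [0.408, 0.3157, 0.0755]
orientation: [-0.0, 1.0, 0.0, 0.001]
contact_force: [0.3, -0.1, 3.4]
opening: 0.397
finger_force: 40.5
t: 15.88
tcp_pos: [0.4075, 0.3153, 0.0747]
orientation: [-0.0, 1.0, -0.0, -0.0]
contact_force: [-0.4, -1.0, 0.9]
opening: 0.954
finger_force: 0.0
t: 16.88
tcp_pos: [0.4478, 0.1541, 0.22]
orientation: [-0.17, 0.985, -0.0, 0.0]
contact_force: [0.7, 0.4, -0.3]
opening: 0.953
finger_force: 0.0
t 16.88 dp [0.0181, -0.1709, -0.0] twist 0.002 q6 -0.15
```

```bash
python3 -m handwheel '[{"dp":[0.004,-0.04,0],"twist":0},{"dp":[0.009,-0.085,0],"twist":0},{"dp":[0.014,-0.13,0],"twist":0},{"dp":[0.018,-0.16,0],"twist":0},{"dp":[0.018,-0.171,0],"twist":0},{"dp":[0.018,-0.171,0],"twist":0},{"dp":[0.018,-0.171,0],"twist":0}]' 0.95 40
python3 - <<'E'
from h import *
K,T=info('wrist');im=ctrl.read_camera('wrist');cv2.imwrite('pics/w3.png',im)
togo((.488,-.013),.079,np.radians(109.5));R=T[:3,:3]
for P in[(.488,-.013,.124),(.488,-.013,.116),(.546,-.008,.024)]:
    q=K@(R@np.array(P)+T[:3,3]);print((q[:2]/q[2]).round(0))
E
```

```text
t: 17.75
tcp_pos: [0.4873, -0.0109, 0.2197]
orientation: [-0.17, 0.985, 0.0, -0.0]
contact_force: [-1.1, -0.3, 0.6]
opening: 0.95
finger_force: 0.0
t 17.8 dp [0.0, -0.0024, 0.1407] twist 0.001 q6 -0.5
[315. 186.]
[315. 183.]
[303. 207.]
```

View pics/w3.png

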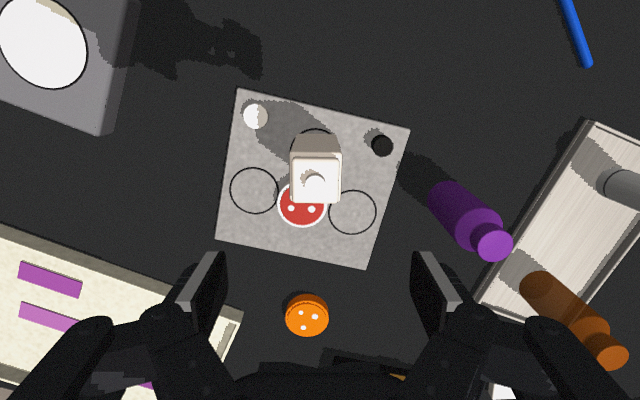

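The jar lid is at (316,178) and square to the jaws. Grip it.

```bash
python3 -m handwheel '[{"dp":[0,-0.001,0.03],"twist":0},{"dp":[0,-0.0015,0.07],"twist":0},{"dp":[0,-0.0015,0.11],"twist":0},{"dp":[0,-0.0015,0.13],"twist":0},{"dp":[0,-0.0015,0.141],"twist":0},{"dp":[0,-0.0015,0.141],"twist":0},{"dp":[0,-0.0015,0.141],"twist":0}]' 0.95 50
python3 -m handwheel '[{"dp":[0,0,0],"twist":0},{"dp":[0,0,0],"twist":0},{"dp":[0,0,0],"twist":0},{"dp":[0,0,0],"twist":0},{"dp":[0,0,0],"twist":0},{"dp":[0,0,0],"twist":0}]' 0.2 50
python3 -m handwheel '[{"dp":[0,0,-0.01],"twist":0},{"dp":[0,0,-0.03],"twist":0},{"dp":[0,0,-0.06],"twist":0},{"dp":[0,0,-0.09],"twist":0},{"dp":[0,0,-0.12],"twist":0},{"dp":[0,0,-0.14],"twist":0},{"dp":[0,0,-0.145],"twist":0},{"dp":[0,0,-0.145],"twist":0}]' - 50
python3 -c "
from h import *
togo((.482,.312),.0775,np.pi/2)"
```

```text
t: 18.68
tcp_pos: [0.4892, -0.0132, 0.0799]
orientation: [-0.169, 0.986, -0.0, 0.001]
contact_force: [-0.3, -0.4, 0.2]
opening: 0.952
finger_force: 0.0
t: 19.42
tcp_pos: [0.4893, -0.0134, 0.0797]
orientation: [-0.169, 0.986, -0.0, 0.001]
contact_force: [0.6, -0.4, 5.3]
opening: 0.496
finger_force: 51.7
t: 20.42
tcp_pos: [0.4875, -0.0131, 0.2231]
orientation: [-0.169, 0.986, 0.0, -0.001]
contact_force: [0.5, 0.6, -1.8]
opening: 0.499
finger_force: 51.3
t 20.43 dp [-0.1035, 0.3082, 0.1457] twist 0.34 q6 -0.5
```

```bash
python3 -m handwheel '[{"dp":[-0.007,0.02,0],"twist":0.05},{"dp":[-0.02,0.06,0],"twist":0.12},{"dp":[-0.035,0.105,0],"twist":0.2},{"dp":[-0.05,0.15,0],"twist":0.28},{"dp":[-0.065,0.195,0],"twist":0.34},{"dp":[-0.08,0.24,0],"twist":0.34},{"dp":[-0.093,0.28,0],"twist":0.34},{"dp":[-0.101,0.301,0],"twist":0.34}]' - 50
python3 -m handwheel '[{"dp":[0,0.006,0],"twist":0},{"dp":[0,0.006,0],"twist":0},{"dp":[0,0.006,0],"twist":0}]' - 50
python3 -c "
from h import *
togo((.482,.312),.0775,np.pi/2)"
```

```text
t: 21.42
tcp_pos: [0.4816, 0.3055, 0.2219]
orientation: [-0.001, 1.0, -0.001, -0.001]
contact_force: [0.2, -0.9, -2.9]
opening: 0.5
finger_force: 51.6
t: 21.8
tcp_pos: [0.483, 0.3089, 0.2237]
orientation: [0.001, 1.0, -0.0, -0.0]
contact_force: [-0.6, -0.0, -2.9]
opening: 0.5
finger_force: 51.6
t 21.8 dp [0.0009, 0.0032, 0.1462] twist -0.001 q6 0.46
```

```bash
python3 -m handwheel '[{"dp":[0.001,0.002,0.03],"twist":0},{"dp":[0.001,0.002,0.07],"twist":0},{"dp":[0.001,0.002,0.11],"twist":0},{"dp":[0.001,0.002,0.13],"twist":0},{"dp":[0.001,0.002,0.14],"twist":0},{"dp":[0.001,0.002,0.145],"twist":0},{"dp":[0.001,0.002,0.147],"twist":0},{"dp":[0.001,0.002,0.147],"twist":0}]' - 50
python3 -m handwheel '[{"dp":[0,0,0.001],"twist":0},{"dp":[0,0,0.0015],"twist":0},{"dp":[0,0,0.0015],"twist":0}]' - 50
```

```text
t: 22.8
tcp_pos: [0.4826, 0.3125, 0.0776]
orientation: [-0.0, 1.0, 0.0, 0.001]
contact_force: [0.7, -0.1, -2.3]
opening: 0.501
finger_force: 51.6
t: 23.18
tcp_pos: [0.4822, 0.3124, 0.0758]
orientation: [-0.0, 1.0, 0.0, 0.0]
contact_force: [-1.1, -0.2, -0.2]
opening: 0.497
finger_force: 51.8
```

```bash
python3 -m handwheel '[{"dp":[0,0,0],"twist":0},{"dp":[0,0,0],"twist":0},{"dp":[0,0,0],"twist":0},{"dp":[0,0,0],"twist":0},{"dp":[0,0,0],"twist":0}]' 0.95 40
python3 -m handwheel '[{"dp":[0,0,-0.02],"twist":0},{"dp":[0,0,-0.05],"twist":0},{"dp":[0,0,-0.09],"twist":0},{"dp":[0,0,-0.13],"twist":0},{"dp":[0,-0.02,-0.145],"twist":0},{"dp":[0,-0.06,-0.145],"twist":0},{"dp":[0,-0.11,-0.145],"twist":0},{"dp":[-0.01,-0.16,-0.145],"twist":0}]' 1 40
python3 -m handwheel '[{"dp":[-0.02,-0.05,0],"twist":0},{"dp":[-0.04,-0.1,0],"twist":0},{"dp":[-0.054,-0.14,0],"twist":0},{"dp":[-0.054,-0.16,0],"twist":0},{"dp":[-0.054,-0.16,0],"twist":0},{"dp":[-0.054,-0.16,0],"twist":0}]' 1 40
python3 - <<'E'
from h import *
I=info('wrist');im=ctrl.read_camera('wrist');sc=ctrl.read_camera('scene')
cv2.imwrite('pics/w4.png',np.hstack([cv2.resize(im[80:330,150:480],(440,333)),cv2.resize(sc[100:240,370:520],(357,333))]))
g=cv2.cvtColor(im,cv2.COLOR_BGR2HSV);red=((g[...,0]<6)|(g[...,0]>172))&(g[...,1]>130)&(g[...,2]>60)
for c in blobs(red,150):
    h=cv2.convexHull(c);print(c[:,0].mean(0).round(),[np.round(v,1) for v in cv2.fitEllipse((ray('wrist',h[:,0],.022,I)*1000).astype(np.float32))])
togo((.546,-.008),.026)
E
```

```text
t: 23.8
tcp_pos: [0.4819, 0.3122, 0.0753]
orientation: [-0.0, 1.0, -0.0, 0.0]
contact_force: [-1.0, 0.0, 0.9]
opening: 0.95
finger_force: 0.0
t: 24.8
tcp_pos: [0.4902, 0.1497, 0.2189]
orientation: [-0.0, 1.0, -0.0, -0.001]
contact_force: [1.2, 0.1, -0.0]
opening: 0.997
finger_force: 0.0
t: 25.55
tcp_pos: [0.5449, -0.0071, 0.2198]
orientation: [-0.0, 1.0, 0.0, -0.001]
contact_force: [0.4, -0.3, -0.0]
opening: 1.002
finger_force: 0.0
[315. 156.] [array([544.5, -10.4]), array([47.9, 48.2]), np.float64(56.1)]
t 25.65 dp [-0.0007, -0.0014, 0.1942] twist 0 q6 -0.13
```

View pics/w4.png

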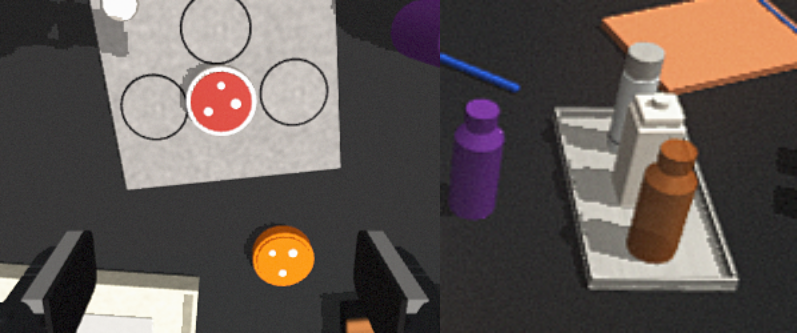

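The three containers stand upright in the tray at crop (640,90), (655,150) and (660,205). The dish centre measures (.5445,-.0103). I open to 0.75 and feel for the stand top.

```bash
python3 -m handwheel '[{"dp":[0,-0.001,0.03],"twist":0},{"dp":[0,-0.003,0.08],"twist":0},{"dp":[0,-0.003,0.13],"twist":0},{"dp":[0,-0.003,0.16],"twist":0},{"dp":[0,-0.003,0.175],"twist":0},{"dp":[0,-0.003,0.18],"twist":0},{"dp":[0,-0.003,0.18],"twist":0},{"dp":[0,-0.003,0.18],"twist":0}]' 0.78 20
python3 -c "
from h import *
togo((.545,-.0100),.03)
im=ctrl.read_camera('wrist');cv2.imwrite('pics/w5.png',im)"
```

```text
t: 26.65
tcp_pos: [0.5474, -0.0109, 0.0418]
orientation: [-0.0, 1.0, -0.0, 0.001]
contact_force: [-0.1, -0.5, 0.4]
opening: 0.779
finger_force: 0.0
t 26.65 dp [0.0024, 0.0009, 0.0118] twist 0 q6 -0.14
```

View pics/w5.png

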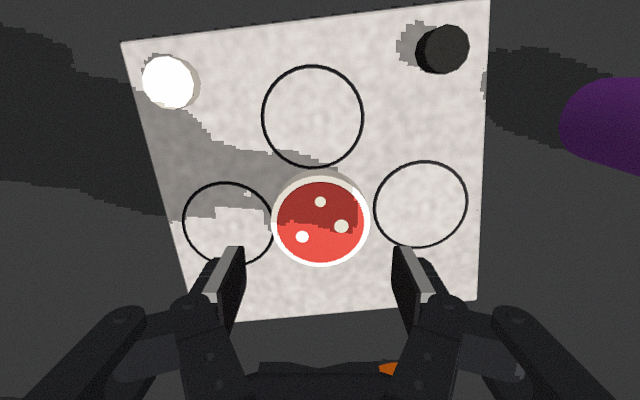

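The dish at (321,222) lies centred between the pads, at columns 240 and 393. Feel down.

```bash
for i in 1 2; do :; done
python3 -m handwheel '[{"dp":[0.002,0,0.002],"twist":0},{"dp":[0.002,0,0.004],"twist":0},{"dp":[0.002,0,0.004],"twist":0}]' 0.78 20 | grep -E 'pos|contact'
python3 -m handwheel '[{"dp":[0,0,0.002],"twist":0},{"dp":[0,0,0.004],"twist":0},{"dp":[0,0,0.004],"twist":0}]' 0.78 20| grep -E 'pos|contact'
python3 -m handwheel '[{"dp":[0,0,0.001],"twist":0},{"dp":[0,0,0.002],"twist":0},{"dp":[0,0,0.002],"twist":0}]' 0.78 20| grep -E 'pos|contact'
```

```text
tcp_pos: [0.5437, -0.0108, 0.0361]
contact_force: [0.3, 0.3, 0.3]
tcp_pos: [0.5437, -0.0108, 0.032]
contact_force: [0.6, -0.1, 0.1]
tcp_pos: [0.5439, -0.0108, 0.0302]
contact_force: [-0.6, 0.0, 0.4]
```

```bash

python3 -m handwheel '[{"dp":[0,0,0.001],"twist":0},{"dp":[0,0,0.002],"twist":0},{"dp":[0,0,0.002],"twist":0}]' 0.78 20| grep -E 'pos|contact'
python3 -m handwheel '[{"dp":[0,0,0.001],"twist":0},{"dp":[0,0,0.002],"twist":0},{"dp":[0,0,0.002],"twist":0}]' 0.78 20| grep -E 'pos|contact'
python3 -m handwheel '[{"dp":[0,0,0],"twist":0},{"dp":[0,0,0],"twist":0},{"dp":[0,0,0],"twist":0},{"dp":[0,0,0],"twist":0},{"dp":[0,0,0],"twist":0}]' 0.4 20
```

```text
tcp_pos: [0.5439, -0.0108, 0.0282]
contact_force: [-0.4, -0.2, -0.1]
tcp_pos: [0.5439, -0.0108, 0.0262]
contact_force: [-0.4, -0.1, 0.5]
t: 29.2
tcp_pos: [0.544, -0.0108, 0.0263]
orientation: [-0.0, 1.0, 0.0, 0.0]
contact_force: [0.5, -0.3, -0.1]
opening: 0.395
finger_force: 0.0
```

The opening went past 56 mm without any force, so I look.

```bash
python3 -c "
from h import *
cv2.imwrite('pics/w6.png',np.hstack([cv2.resize(ctrl.read_camera('wrist')[100:350,150:490],(440,324)),cv2.resize(ctrl.read_camera('scene')[130:240,260:382],(359,324),interpolation=cv2.INTER_CUBIC)]))"
```

```text
(no output)
```

View pics/w6.png

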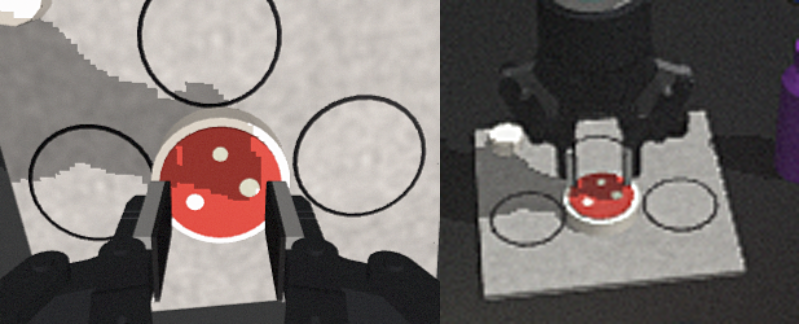

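```bash
python3 - <<'E'
from h import *
K,T=info('wrist');R=T[:3,:3];p=ctrl.observe()['tcp_pos'];print(p,(-R.T@T[:3,3]).round(3))
for dx in(-.011,0,.011):
  for z in(.01,.02,.03,.04,.05):
    o=[]
    for s in(-.018,.018):
        q=K@(R@np.array([p[0]+dx,p[1]+s,z])+T[:3,3]);o+=list((q[:2]/q[2]).round(0))
    print(dx,z,o)
E
```

```text
[ 0.54401412 -0.0108033   0.02634411] [ 0.463 -0.011  0.182]
-0.011 0.01 [np.float64(286.0), np.float64(212.0), np.float64(352.0), np.float64(212.0)]
-0.011 0.02 [np.float64(284.0), np.float64(219.0), np.float64(353.0), np.float64(219.0)]
-0.011 0.03 [np.float64(282.0), np.float64(227.0), np.float64(355.0), np.float64(227.0)]
-0.011 0.04 [np.float64(280.0), np.float64(236.0), np.float64(358.0), np.float64(236.0)]
-0.011 0.05 [np.float64(277.0), np.float64(247.0), np.float64(360.0), np.float64(247.0)]
0 0.01 [np.float64(286.0), np.float64(230.0), np.float64(351.0), np.float64(230.0)]
0 0.02 [np.float64(285.0), np.float64(238.0), np.float64(353.0), np.float64(238.0)]
0 0.03 [np.float64(283.0), np.float64(247.0), np.float64(355.0), np.float64(247.0)]
0 0.04 [np.float64(280.0), np.float64(257.0), np.float64(357.0), np.float64(257.0)]
0 0.05 [np.float64(278.0), np.float64(269.0), np.float64(359.0), np.float64(269.0)]
0.011 0.01 [np.float64(287.0), np.float64(248.0), np.float64(350.0), np.float64(248.0)]
0.011 0.02 [np.float64(285.0), np.float64(257.0), np.float64(352.0), np.float64(257.0)]
0.011 0.03 [np.float64(283.0), np.float64(267.0), np.float64(354.0), np.float64(267.0)]
0.011 0.04 [np.float64(281.0), np.float64(278.0), np.float64(356.0), np.float64(278.0)]
0.011 0.05 [np.float64(279.0), np.float64(290.0), np.float64(358.0), np.float64(290.0)]
```

The tips are still above the dish, about 15 mm higher than the stated overhang suggests. I reopen and keep feeling down.

```bash

python3 -m handwheel '[{"dp":[0,0,0],"twist":0},{"dp":[0,0,0],"twist":0},{"dp":[0,0,0],"twist":0},{"dp":[0,0,0],"twist":0}]' 0.78 20| grep -E 'pos|contact|opening'
python3 -m handwheel '[{"dp":[0,0,0.0015],"twist":0},{"dp":[0,0,0.003],"twist":0},{"dp":[0,0,0.003],"twist":0}]' 0.78 20| grep -E 'pos|contact'
python3 -m handwheel '[{"dp":[0,0,0.0015],"twist":0},{"dp":[0,0,0.003],"twist":0},{"dp":[0,0,0.003],"twist":0}]' 0.78 20| grep -E 'pos|contact'
```

```text
tcp_pos: [0.544, -0.0108, 0.0263]
contact_force: [0.5, 0.1, 0.4]
opening: 0.775
tcp_pos: [0.5437, -0.0108, 0.0231]
contact_force: [0.1, 0.1, -0.8]
tcp_pos: [0.5438, -0.0108, 0.0201]
contact_force: [-0.5, -0.5, -0.3]
```

```bash

python3 -m handwheel '[{"dp":[0,0,0.0015],"twist":0},{"dp":[0,0,0.003],"twist":0},{"dp":[0,0,0.003],"twist":0}]' 0.78 20| grep -E 'pos|contact'
python3 -m handwheel '[{"dp":[0,0,0.001],"twist":0},{"dp":[0,0,0.002],"twist":0},{"dp":[0,0,0.002],"twist":0}]' 0.78 20| grep -E 'pos|contact'
python3 -c "
from h import *
im=ctrl.read_camera('wrist');cv2.imwrite('pics/w7.png',np.hstack([cv2.resize(im[100:350,150:490],(440,324)),cv2.resize(ctrl.read_camera('scene')[130:240,260:382],(359,324),interpolation=cv2.INTER_CUBIC)]))"
```

```text
tcp_pos: [0.5438, -0.0108, 0.0172]
contact_force: [1.2, -0.2, 0.6]
tcp_pos: [0.5439, -0.0108, 0.0152]
contact_force: [-0.7, 0.7, 0.2]
```

View pics/w7.png

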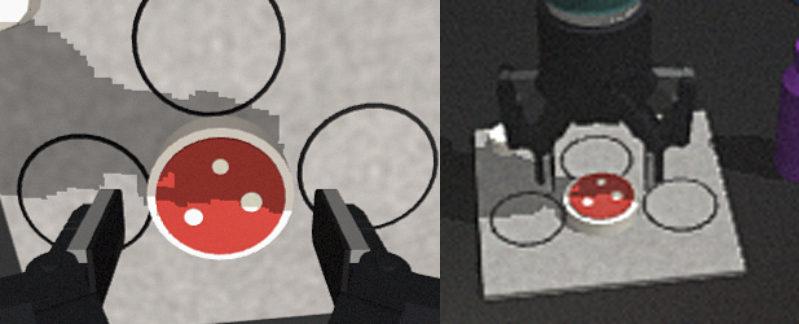

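The tips look about 10 mm above the dish rim still. I continue down, watching the force.

```bash

python3 -m handwheel '[{"dp":[0,0,0.002],"twist":0},{"dp":[0,0,0.004],"twist":0},{"dp":[0,0,0.004],"twist":0}]' 0.78 20| grep -E 'pos|contact'
python3 -m handwheel '[{"dp":[0,0,0.001],"twist":0},{"dp":[0,0,0.003],"twist":0},{"dp":[0,0,0.003],"twist":0}]' 0.78 20| grep -E 'pos|contact'
python3 -m handwheel '[{"dp":[0,0,0],"twist":0},{"dp":[0,0,0],"twist":0},{"dp":[0,0,0],"twist":0}]' 0.6 20
```

```text
tcp_pos: [0.5437, -0.0108, 0.011]
contact_force: [-0.2, 0.1, 0.1]
tcp_pos: [0.5438, -0.0108, 0.0081]
contact_force: [0.6, 0.4, -0.6]
t: 32.52
tcp_pos: [0.544, -0.0108, 0.0084]
orientation: [-0.0, 1.0, -0.0, 0.0]
contact_force: [-0.1, -0.8, -0.1]
opening: 0.6
finger_force: 0.0
```

```bash

python3 -m handwheel '[{"dp":[0,0,0],"twist":0},{"dp":[0,0,0],"twist":0},{"dp":[0,0,0.002],"twist":0},{"dp":[0,0,0.004],"twist":0},{"dp":[0,0,0.004],"twist":0}]' 0.78 20| grep -E 'pos|contact'
python3 -m handwheel '[{"dp":[0,0,0.001],"twist":0},{"dp":[0,0,0.003],"twist":0},{"dp":[0,0,0.003],"twist":0}]' 0.78 20| grep -E 'pos|contact'
python3 -m handwheel '[{"dp":[0,0,0],"twist":0},{"dp":[0,0,0],"twist":0},{"dp":[0,0,0],"twist":0}]' 0.6 20
```

```text
tcp_pos: [0.5437, -0.0107, 0.004]
contact_force: [0.2, 0.2, -0.1]
tcp_pos: [0.5438, -0.0108, 0.0011]
contact_force: [-0.1, -0.4, 1.2]
t: 33.9
tcp_pos: [0.5441, -0.0108, 0.0016]
orientation: [-0.0, 1.0, -0.0, 0.0]
contact_force: [-0.2, 0.3, 3.4]
opening: 0.641
finger_force: 21.2
```

The dish is gripped at 56 mm, but shallowly. I regrip 4 mm lower.

```bash

python3 -m handwheel '[{"dp":[0,0,0],"twist":0},{"dp":[0,0,0],"twist":0},{"dp":[0,0,0.002],"twist":0},{"dp":[0,0,0.004],"twist":0},{"dp":[0,0,0.004],"twist":0}]' 0.75 20| grep -E 'pos|contact'
python3 -m handwheel '[{"dp":[0,0,0],"twist":0},{"dp":[0,0,0],"twist":0},{"dp":[0,0,0],"twist":0},{"dp":[0,0,0],"twist":0}]' 0.5 25
python3 -m handwheel '[{"dp":[0,0,-0.002],"twist":0},{"dp":[0,0,-0.005],"twist":0},{"dp":[0,0,-0.01],"twist":0},{"dp":[0,0,-0.02],"twist":0},{"dp":[0,0,-0.035],"twist":0},{"dp":[0,0,-0.05],"twist":0},{"dp":[0,0,-0.06],"twist":0},{"dp":[0,0,-0.06],"twist":0}]' - 25
python3 -c "
from h import *
togo((.4698,-.2919),.036)
im=ctrl.read_camera('wrist');cv2.imwrite('pics/w8.png',np.hstack([cv2.resize(im[100:350,150:490],(440,324)),cv2.resize(ctrl.read_camera('scene')[110:220,260:382],(359,324),interpolation=cv2.INTER_CUBIC)]))"
```

```text
tcp_pos: [0.5437, -0.0107, -0.003]
contact_force: [-0.7, -0.4, 0.6]
t: 35.02
tcp_pos: [0.5442, -0.0108, -0.0025]
orientation: [-0.0, 1.0, -0.0, 0.0]
contact_force: [-0.6, -0.4, 0.9]
opening: 0.642
finger_force: 26.5
t: 36.02
tcp_pos: [0.5451, -0.0109, 0.0587]
orientation: [-0.0, 1.0, -0.0, 0.001]
contact_force: [0.1, 0.3, -0.6]
opening: 0.643
finger_force: 26.5
t 36.02 dp [0.0755, -0.2809, 0.0226] twist 0 q6 -0.14
```

View pics/w8.png

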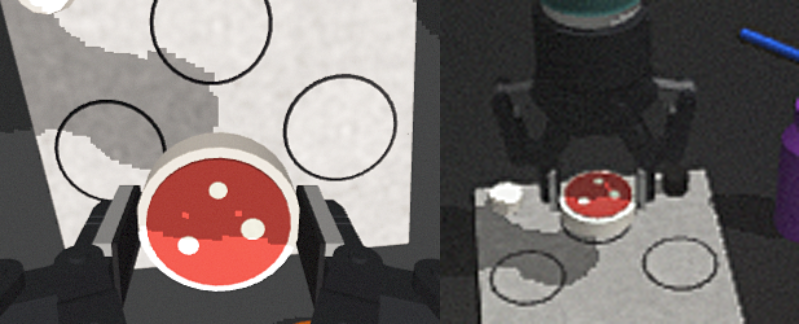

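The dish hangs level in the jaws. Carry it to the viewer.

```bash

python3 -m handwheel '[{"dp":[0.006,-0.02,-0.01],"twist":0},{"dp":[0.014,-0.055,-0.02],"twist":0},{"dp":[0.025,-0.095,-0.02],"twist":0},{"dp":[0.038,-0.14,-0.02],"twist":0},{"dp":[0.049,-0.185,-0.02],"twist":0},{"dp":[0.061,-0.225,-0.02],"twist":0},{"dp":[0.07,-0.258,-0.02],"twist":0},{"dp":[0.0745,-0.277,-0.02],"twist":0}]' - 25
python3 -m handwheel '[{"dp":[0.001,-0.004,0],"twist":0},{"dp":[0.001,-0.004,0],"twist":0},{"dp":[0.001,-0.004,0],"twist":0}]' - 25
python3 - <<'E'
from h import *
s=ctrl.read_camera('scene');s0=cv2.imread('pics/scene0.png');g=cv2.cvtColor(s0,cv2.COLOR_BGR2HSV)
m=(g[...,2]>200)&(g[...,1]<60);m[:155]=0;m[192:]=0;m[:,:165]=0;m[:,220:]=0
c=max(blobs(m),key=cv2.contourArea);print('window scene',[np.round(v,1) for v in cv2.fitEllipse((ray('scene',c[:,0],.03)*1000).astype(np.float32))])
togo((.4698,-.2919),.0215,np.pi/2)
E
```

```text
t: 37.12
tcp_pos: [0.4686, -0.2889, 0.0766]
orientation: [0.001, 1.0, 0.0, -0.0]
contact_force: [0.5, 0.3, -0.0]
opening: 0.643
finger_force: 26.6
t: 37.5
tcp_pos: [0.4687, -0.2906, 0.0771]
orientation: [-0.001, 1.0, 0.0, -0.0]
contact_force: [0.2, 0.3, -0.6]
opening: 0.638
finger_force: 26.6
window scene [array([ 471. , -291.5]), array([74.8, 77.9]), np.float64(9.5)]
t 37.55 dp [-0.0011, -0.0013, 0.0557] twist 0.002 q6 -0.67
```

```bash

python3 -m handwheel '[{"dp":[-0.001,-0.001,0.015],"twist":0},{"dp":[-0.001,-0.001,0.03],"twist":0},{"dp":[-0.001,-0.001,0.042],"twist":0},{"dp":[-0.001,-0.001,0.05],"twist":0},{"dp":[-0.001,-0.001,0.054],"twist":0},{"dp":[-0.001,-0.001,0.0555],"twist":0},{"dp":[-0.001,-0.001,0.0555],"twist":0}]' - 25
python3 -m handwheel '[{"dp":[0,0,0.001],"twist":0},{"dp":[0,0,0.002],"twist":0},{"dp":[0,0,0.002],"twist":0},{"dp":[0,0,0.002],"twist":0}]' - 25
```

```text
t: 38.42
tcp_pos: [0.4698, -0.293, 0.0221]
orientation: [-0.0, 1.0, -0.0, 0.0]
contact_force: [0.3, 0.9, -0.0]
opening: 0.638
finger_force: 26.6
t: 38.92
tcp_pos: [0.4696, -0.2928, 0.0199]
orientation: [-0.0, 1.0, -0.0, 0.0]
contact_force: [-0.1, -0.3, -0.2]
opening: 0.642
finger_force: 26.6
```

```bash

python3 -m handwheel '[{"dp":[0,0,0.0005],"twist":0},{"dp":[0,0,0.0005],"twist":0}]' - 25
python3 -m handwheel '[{"dp":[0,0,0],"twist":0},{"dp":[0,0,0],"twist":0},{"dp":[0,0,0],"twist":0}]' 0.82 25
python3 -m handwheel '[{"dp":[0,0,-0.02],"twist":0},{"dp":[0,0,-0.06],"twist":0},{"dp":[0,0,-0.11],"twist":0},{"dp":[0,0,-0.16],"twist":0},{"dp":[0,0,-0.2],"twist":0},{"dp":[0,0,-0.21],"twist":0},{"dp":[0,0,-0.21],"twist":0}]' 0.95 25
python3 - <<'E'
from h import *
I=info('wrist');im=ctrl.read_camera('wrist')
sc=ctrl.read_camera('scene')
cv2.imwrite('pics/w9.png',np.hstack([cv2.resize(im[40:290,150:480],(440,333)),cv2.resize(sc[100:240,370:520],(357,333))]))
g=cv2.cvtColor(im,cv2.COLOR_BGR2HSV);red=((g[...,0]<6)|(g[...,0]>172))&(g[...,1]>130)&(g[...,2]>60)
for c in blobs(red,150):
    h=cv2.convexHull(c);print('red',[np.round(v,1) for v in cv2.fitEllipse((ray('wrist',h[:,0],.044,I)*1000).astype(np.float32))])
w=(g[...,2]>190)&(g[...,1]<60)
for c in blobs(w,1500):
    h=cv2.convexHull(c);print('white',[np.round(v,1) for v in cv2.fitEllipse((ray('wrist',h[:,0],.03,I)*1000).astype(np.float32))])
togo((.5577,.3085),.22)
E
```

```text
t: 39.17
tcp_pos: [0.4696, -0.2928, 0.0195]
orientation: [-0.0, 1.0, -0.0, 0.0]
contact_force: [-0.2, 0.9, 1.2]
opening: 0.641
finger_force: 26.7
t: 39.55
tcp_pos: [0.4695, -0.2928, 0.0193]
orientation: [-0.0, 1.0, 0.0, -0.0]
contact_force: [-0.3, 0.2, 0.4]
opening: 0.824
finger_force: 0.0
t: 40.42
tcp_pos: [0.4696, -0.2929, 0.2293]
orientation: [-0.0, 1.0, -0.0, 0.0]
contact_force: [-0.1, 1.8, -0.1]
opening: 0.949
finger_force: 0.0
red [array([ 470.6, -293.4]), array([47.7, 48. ]), np.float64(41.2)]
white [array([ 729.9, -254.5]), array([121.1, 214.3]), np.float64(175.5)]
white [array([523.5, -30.8]), array([206.4, 239.3]), np.float64(109.7)]
white [array([ 470. , -294.4]), array([167.9, 185. ]), np.float64(166.0)]
t 40.52 dp [-0.0893, 0.6005, 0.0083] twist 0 q6 -0.67
```

View pics/w9.png

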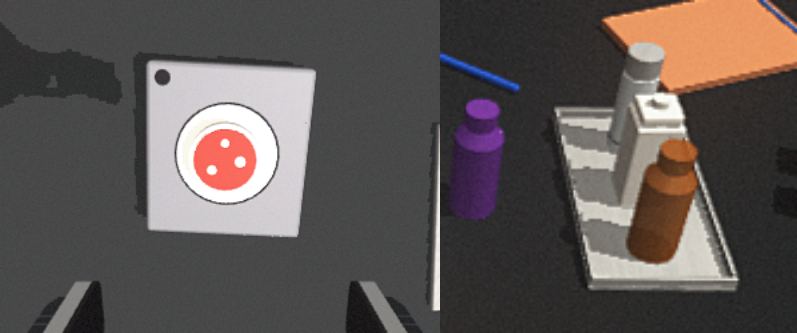

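The dish at crop (226,160) lies inside the window ring at (227,154), measured at (.4706,-.2934), and the containers still stand in the tray. Fetch the bottle and grip it 12 mm lower this time.

```bash

python3 -m handwheel '[{"dp":[-0.004,0.03,0],"twist":0},{"dp":[-0.01,0.075,0],"twist":0},{"dp":[-0.018,0.125,0],"twist":0},{"dp":[-0.026,0.175,0],"twist":0},{"dp":[-0.034,0.225,0],"twist":0},{"dp":[-0.041,0.275,0],"twist":0},{"dp":[-0.049,0.325,0],"twist":0},{"dp":[-0.056,0.375,0],"twist":0}]' 0.95 40
python3 -m handwheel '[{"dp":[-0.008,0.05,0],"twist":0},{"dp":[-0.016,0.1,0],"twist":0},{"dp":[-0.023,0.15,0],"twist":0},{"dp":[-0.03,0.195,0],"twist":0},{"dp":[-0.033,0.218,0],"twist":0},{"dp":[-0.033,0.225,0],"twist":0},{"dp":[-0.033,0.225,0],"twist":0},{"dp":[-0.033,0.225,0],"twist":0}]' 0.95 40
python3 -c "
from h import *
togo((.5577,.3085),.064,np.pi/2)"
```

```text
t: 41.52
tcp_pos: [0.5242, 0.0838, 0.2269]
orientation: [-0.0, 1.0, -0.0, -0.002]
contact_force: [0.3, 0.1, -0.4]
opening: 0.952
finger_force: 0.0
t: 42.52
tcp_pos: [0.5583, 0.3058, 0.2293]
orientation: [0.001, 1.0, -0.0, -0.0]
contact_force: [0.1, 0.1, 0.4]
opening: 0.948
finger_force: 0.0
t 42.52 dp [0.0005, 0.0028, 0.1653] twist -0.001 q6 0.4
```

```bash

python3 -m handwheel '[{"dp":[0,0.001,0.03],"twist":0},{"dp":[0,0.002,0.07],"twist":0},{"dp":[0,0.002,0.11],"twist":0},{"dp":[0,0.002,0.14],"twist":0},{"dp":[0,0.002,0.155],"twist":0},{"dp":[0,0.002,0.165],"twist":0},{"dp":[0,0.002,0.165],"twist":0}]' 0.95 40
python3 -m handwheel '[{"dp":[0,0,0],"twist":0},{"dp":[0,0,0],"twist":0},{"dp":[0,0,0],"twist":0},{"dp":[0,0,0],"twist":0},{"dp":[0,0,0],"twist":0},{"dp":[0,0,0],"twist":0}]' 0.2 40
python3 -m handwheel '[{"dp":[0,0,-0.01],"twist":0},{"dp":[0,0,-0.03],"twist":0},{"dp":[0,0,-0.06],"twist":0},{"dp":[0,0,-0.1],"twist":0},{"dp":[0,0,-0.13],"twist":0},{"dp":[0,0,-0.15],"twist":0},{"dp":[0,0,-0.155],"twist":0},{"dp":[0,0,-0.155],"twist":0}]' - 40
python3 -c "
from h import *
togo((.5402,.0486),.0705,np.pi/2)"
```

```text
t: 43.4
tcp_pos: [0.5587, 0.309, 0.0646]
orientation: [0.0, 1.0, 0.0, 0.0]
contact_force: [-0.2, -1.3, 0.5]
opening: 0.951
finger_force: 0.0
t: 44.15
tcp_pos: [0.5595, 0.3096, 0.0659]
orientation: [-0.0, 1.0, 0.0, 0.001]
contact_force: [0.0, -1.1, 5.9]
opening: 0.509
finger_force: 41.1
t: 45.15
tcp_pos: [0.558, 0.3091, 0.2188]
orientation: [-0.0, 1.0, -0.0, -0.0]
contact_force: [-0.4, 0.6, -1.8]
opening: 0.51
finger_force: 41.2
t 45.15 dp [0.0178, -0.2605, 0.1483] twist 0.0 q6 0.4
```

```bash

python3 -m handwheel '[{"dp":[0.001,-0.015,0],"twist":0},{"dp":[0.004,-0.05,0],"twist":0},{"dp":[0.007,-0.095,0],"twist":0},{"dp":[0.01,-0.14,0],"twist":0},{"dp":[0.013,-0.185,0],"twist":0},{"dp":[0.016,-0.225,0],"twist":0},{"dp":[0.017,-0.25,0],"twist":0},{"dp":[0.017,-0.26,0],"twist":0}]' - 40
python3 -m handwheel '[{"dp":[0,0,0],"twist":0},{"dp":[0,0,0],"twist":0},{"dp":[0,0,0],"twist":0}]' - 40
python3 -c "
from h import *
togo((.5412,.0486),.0715,np.pi/2)"
```

```text
t: 46.15
tcp_pos: [0.5402, 0.0474, 0.2182]
orientation: [0.001, 1.0, -0.0, -0.001]
contact_force: [-0.3, -0.0, -2.1]
opening: 0.512
finger_force: 41.3
t: 46.52
tcp_pos: [0.5414, 0.0501, 0.2192]
orientation: [-0.001, 1.0, 0.0, -0.0]
contact_force: [0.2, -1.0, -0.9]
opening: 0.515
finger_force: 41.3
t 46.52 dp [0.0002, -0.0015, 0.1477] twist 0.002 q6 -0.03
```

```bash

python3 -m handwheel '[{"dp":[0,-0.001,0.03],"twist":0},{"dp":[0,-0.0015,0.07],"twist":0},{"dp":[0,-0.0015,0.11],"twist":0},{"dp":[0,-0.0015,0.13],"twist":0},{"dp":[0,-0.0015,0.142],"twist":0},{"dp":[0,-0.0015,0.147],"twist":0},{"dp":[0,-0.0015,0.148],"twist":0},{"dp":[0,-0.0015,0.148],"twist":0}]' - 40
python3 -m handwheel '[{"dp":[0,0,0.001],"twist":0},{"dp":[0,0,0.002],"twist":0},{"dp":[0,0,0.002],"twist":0}]' - 40
```

```text
t: 47.52
tcp_pos: [0.5424, 0.0477, 0.0723]
orientation: [-0.0, 1.0, -0.0, 0.001]
contact_force: [-0.5, 0.4, -0.5]
opening: 0.513
finger_force: 41.3
t: 47.9
tcp_pos: [0.5421, 0.0476, 0.0699]
orientation: [-0.0, 1.0, -0.0, 0.001]
contact_force: [-0.4, 0.1, 1.6]
opening: 0.514
finger_force: 41.6
```

Touching. Release, lift, and go to the can at (.4078,.3155).

```bash

python3 -m handwheel '[{"dp":[0,0,0.0005],"twist":0},{"dp":[0,0,0.0005],"twist":0},{"dp":[0,0,0.0005],"twist":0},{"dp":[0,0,0.0005],"twist":0},{"dp":[0,0,0.0005],"twist":0}]' 0.95 40
python3 -m handwheel '[{"dp":[0,0,-0.02],"twist":0},{"dp":[0,0,-0.05],"twist":0},{"dp":[0,0,-0.09],"twist":0},{"dp":[0,0,-0.13],"twist":0},{"dp":[0.01,0.02,-0.15],"twist":0},{"dp":[0.03,0.06,-0.15],"twist":0},{"dp":[0.05,0.105,-0.15],"twist":0},{"dp":[0.07,0.15,-0.15],"twist":0}]' 0.95 40
python3 -m handwheel '[{"dp":[0.02,0.04,0],"twist":0},{"dp":[0.042,0.08,0],"twist":0},{"dp":[0.06,0.11,0],"twist":0},{"dp":[0.064,0.118,0],"twist":0},{"dp":[0.064,0.118,0],"twist":0},{"dp":[0.064,0.118,0],"twist":0}]' 0.95 40
python3 -c "
from h import *
togo((.4078,.3155),.0755,np.pi/2)"
```

```text
t: 48.52
tcp_pos: [0.5415, 0.0477, 0.0688]
orientation: [-0.0, 1.0, -0.0, -0.0]
contact_force: [0.1, 0.1, -0.3]
opening: 0.951
finger_force: 0.0
t: 49.52
tcp_pos: [0.4708, 0.1988, 0.219]
orientation: [0.0, 1.0, 0.0, 0.0]
contact_force: [-0.1, 0.8, 0.4]
opening: 0.948
finger_force: 0.0
t: 50.28
tcp_pos: [0.408, 0.3149, 0.2188]
orientation: [0.001, 1.0, -0.0, 0.0]
contact_force: [-0.3, -0.8, 0.3]
opening: 0.949
finger_force: 0.0
t 50.27 dp [0.0002, 0.0007, 0.1433] twist -0.001 q6 0.53
```

```bash

python3 -m handwheel '[{"dp":[0,0.0005,0.03],"twist":0},{"dp":[0,0.0005,0.07],"twist":0},{"dp":[0,0.0005,0.11],"twist":0},{"dp":[0,0.0005,0.135],"twist":0},{"dp":[0,0.0005,0.148],"twist":0},{"dp":[0,0.0005,0.153],"twist":0},{"dp":[0,0.0005,0.153],"twist":0}]' 0.95 40
python3 -m handwheel '[{"dp":[0,0,0],"twist":0},{"dp":[0,0,0],"twist":0},{"dp":[0,0,0],"twist":0},{"dp":[0,0,0],"twist":0},{"dp":[0,0,0],"twist":0},{"dp":[0,0,0],"twist":0}]' 0.2 40
python3 -m handwheel '[{"dp":[0,0,-0.01],"twist":0},{"dp":[0,0,-0.03],"twist":0},{"dp":[0,0,-0.06],"twist":0},{"dp":[0,0,-0.1],"twist":0},{"dp":[0,0,-0.13],"twist":0},{"dp":[0,0,-0.15],"twist":0},{"dp":[0,0,-0.158],"twist":0},{"dp":[0,0,-0.158],"twist":0}]' - 40
python3 -c "
from h import *
togo((.5527,-.0657),.0705,np.pi/2)"
```

```text
t: 51.15
tcp_pos: [0.4082, 0.3163, 0.0664]
orientation: [0.0, 1.0, 0.0, 0.0]
contact_force: [0.6, -0.5, -0.3]
opening: 0.95
finger_force: 0.0
t: 51.9
tcp_pos: [0.4081, 0.3165, 0.0667]
orientation: [-0.0, 1.0, 0.0, 0.001]
contact_force: [0.1, -0.8, 5.3]
opening: 0.404
finger_force: 40.3
t: 52.9
tcp_pos: [0.4073, 0.3162, 0.2238]
orientation: [-0.0, 1.0, 0.0, 0.0]
contact_force: [-0.0, 0.0, -1.6]
opening: 0.402
finger_force: 40.0
t 52.9 dp [-0.1453, -0.3819, 0.1532] twist 0.0 q6 0.53
```

```bash
python3 -m handwheel '[{"dp":[-0.008,-0.02,0],"twist":0},{"dp":[-0.022,-0.06,0],"twist":0},{"dp":[-0.04,-0.105,0],"twist":0},{"dp":[-0.057,-0.15,0],"twist":0},{"dp":[-0.074,-0.195,0],"twist":0},{"dp":[-0.091,-0.24,0],"twist":0},{"dp":[-0.108,-0.285,0],"twist":0},{"dp":[-0.124,-0.33,0],"twist":0}]' - 40
python3 -m handwheel '[{"dp":[-0.013,-0.03,0],"twist":0},{"dp":[-0.02,-0.047,0],"twist":0},{"dp":[-0.021,-0.052,0],"twist":0},{"dp":[-0.021,-0.052,0],"twist":0},{"dp":[-0.021,-0.052,0],"twist":0}]' - 40
python3 -c "
from h import *
togo((.5522,-.0657),.0725,np.pi/2)"
```

```text
t: 53.9
tcp_pos: [0.5308, -0.0152, 0.222]
orientation: [-0.0, 1.0, 0.0, -0.001]
contact_force: [1.4, -0.0, -1.5]
opening: 0.399
finger_force: 40.2
t: 54.52
tcp_pos: [0.552, -0.0647, 0.2238]
orientation: [-0.001, 1.0, 0.0, -0.0]
contact_force: [0.5, -0.7, -1.1]
opening: 0.401
finger_force: 40.2
t 54.52 dp [-0.0003, -0.0011, 0.1513] twist 0.002 q6 -0.23
```

```bash

python3 -m handwheel '[{"dp":[0,-0.0005,0.03],"twist":0},{"dp":[0,-0.0005,0.07],"twist":0},{"dp":[0,-0.0005,0.11],"twist":0},{"dp":[0,-0.0005,0.135],"twist":0},{"dp":[0,-0.0005,0.146],"twist":0},{"dp":[0,-0.0005,0.15],"twist":0},{"dp":[0,-0.0005,0.1515],"twist":0},{"dp":[0,-0.0005,0.1515],"twist":0}]' - 40
python3 -m handwheel '[{"dp":[0,0,0.001],"twist":0},{"dp":[0,0,0.002],"twist":0},{"dp":[0,0,0.002],"twist":0}]' - 40
```

```text
t: 55.52
tcp_pos: [0.5535, -0.0665, 0.0734]
orientation: [-0.0, 1.0, -0.0, 0.001]
contact_force: [0.2, 1.1, -1.4]
opening: 0.403
finger_force: 40.2
t: 55.9
tcp_pos: [0.5528, -0.0664, 0.0707]
orientation: [-0.0, 1.0, -0.0, 0.0]
contact_force: [-0.3, -0.4, 1.3]
opening: 0.396
finger_force: 40.4
```

```bash

python3 -m handwheel '[{"dp":[0,0,0.0005],"twist":0},{"dp":[0,0,0.0005],"twist":0},{"dp":[0,0,0.0005],"twist":0},{"dp":[0,0,0.0005],"twist":0},{"dp":[0,0,0.0005],"twist":0}]' 0.95 50
python3 -m handwheel '[{"dp":[0,0,-0.02],"twist":0},{"dp":[0,0,-0.05],"twist":0},{"dp":[0,0,-0.09],"twist":0},{"dp":[0,0,-0.13],"twist":0},{"dp":[0.004,0.02,-0.15],"twist":0},{"dp":[0.012,0.06,-0.15],"twist":0},{"dp":[0.02,0.105,-0.15],"twist":0},{"dp":[0.029,0.15,-0.15],"twist":0}]' 0.95 50
python3 -m handwheel '[{"dp":[0.01,0.05,0],"twist":0},{"dp":[0.02,0.1,0],"twist":0},{"dp":[0.03,0.15,0],"twist":0},{"dp":[0.038,0.195,0],"twist":0},{"dp":[0.041,0.22,0],"twist":0},{"dp":[0.041,0.228,0],"twist":0},{"dp":[0.041,0.228,0],"twist":0},{"dp":[0.041,0.228,0],"twist":0}]' 0.95 50
python3 -c "
from h import *
togo((.482,.3123),.0655,np.pi/2)"
```

```text
t: 56.52
tcp_pos: [0.5525, -0.0663, 0.0698]
orientation: [-0.0, 1.0, 0.0, -0.0]
contact_force: [0.2, 0.1, 0.0]
opening: 0.95
finger_force: 0.0
t: 57.52
tcp_pos: [0.5232, 0.0849, 0.22]
orientation: [0.0, 1.0, 0.0, 0.0]
contact_force: [0.2, 0.6, 1.0]
opening: 0.946
finger_force: 0.0
t: 58.52
tcp_pos: [0.4826, 0.3107, 0.2198]
orientation: [0.001, 1.0, -0.0, -0.0]
contact_force: [0.3, -0.1, -0.0]
opening: 0.95
finger_force: 0.0
t 58.52 dp [0.0006, 0.0017, 0.1543] twist -0.001 q6 0.46
```

```bash

python3 -m handwheel '[{"dp":[0,0.001,0.03],"twist":0},{"dp":[0,0.001,0.07],"twist":0},{"dp":[0,0.001,0.11],"twist":0},{"dp":[0,0.001,0.135],"twist":0},{"dp":[0,0.001,0.149],"twist":0},{"dp":[0,0.001,0.154],"twist":0},{"dp":[0,0.001,0.154],"twist":0}]' 0.95 50
python3 -m handwheel '[{"dp":[0,0,0],"twist":0},{"dp":[0,0,0],"twist":0},{"dp":[0,0,0],"twist":0},{"dp":[0,0,0],"twist":0},{"dp":[0,0,0],"twist":0},{"dp":[0,0,0],"twist":0}]' 0.2 50
python3 -m handwheel '[{"dp":[0,0,-0.01],"twist":0},{"dp":[0,0,-0.03],"twist":0},{"dp":[0,0,-0.06],"twist":0},{"dp":[0,0,-0.1],"twist":0},{"dp":[0,0,-0.13],"twist":0},{"dp":[0,0,-0.15],"twist":0},{"dp":[0,0,-0.158],"twist":0},{"dp":[0,0,-0.158],"twist":0}]' - 50
python3 -c "
from h import *
togo((.4893,-.0134),.0725,np.radians(109.5))"
```

```text
t: 59.4
tcp_pos: [0.4831, 0.3127, 0.0665]
orientation: [0.0, 1.0, 0.0, 0.001]
contact_force: [0.5, 0.0, 0.5]
opening: 0.954
finger_force: 0.0
t: 60.15
tcp_pos: [0.4834, 0.313, 0.0669]
orientation: [-0.0, 1.0, 0.0, 0.001]
contact_force: [-1.1, -2.5, 5.6]
opening: 0.508
finger_force: 52.0
t: 61.15
tcp_pos: [0.4822, 0.3127, 0.2236]
orientation: [-0.0, 1.0, -0.0, -0.0]
contact_force: [-0.0, 0.2, -2.5]
opening: 0.509
finger_force: 51.3
t 61.15 dp [-0.0071, -0.3261, 0.1511] twist -0.34 q6 0.46
```

```bash
python3 -m handwheel '[{"dp":[0,-0.02,0],"twist":-0.04},{"dp":[-0.001,-0.06,0],"twist":-0.1},{"dp":[-0.002,-0.105,0],"twist":-0.17},{"dp":[-0.003,-0.15,0],"twist":-0.24},{"dp":[-0.004,-0.195,0],"twist":-0.3},{"dp":[-0.005,-0.24,0],"twist":-0.34},{"dp":[-0.006,-0.28,0],"twist":-0.34},{"dp":[-0.0075,-0.31,0],"twist":-0.34}]' - 50
python3 -m handwheel '[{"dp":[0.003,-0.01,0],"twist":0},{"dp":[0.005,-0.015,0],"twist":0},{"dp":[0.005,-0.015,0],"twist":0},{"dp":[0.005,-0.015,0],"twist":0}]' - 50
python3 -c "
from h import *
togo((.4900,-.0134),.0725,np.radians(109.5))"
```

```text
t: 62.15
tcp_pos: [0.4886, 0.0013, 0.2221]
orientation: [-0.169, 0.986, 0.0, -0.001]
contact_force: [0.6, -0.1, -3.0]
opening: 0.503
finger_force: 51.6
t: 62.65
tcp_pos: [0.4902, -0.0122, 0.2237]
orientation: [-0.17, 0.985, 0.0, -0.0]
contact_force: [0.5, 0.7, -2.7]
opening: 0.501
finger_force: 51.6
t 62.65 dp [0.0005, -0.0011, 0.1512] twist 0.001 q6 -0.5
```

```bash

python3 -m handwheel '[{"dp":[0,0,0.03],"twist":0},{"dp":[0,0,0.07],"twist":0},{"dp":[0,0,0.11],"twist":0},{"dp":[0,0,0.135],"twist":0},{"dp":[0,0,0.146],"twist":0},{"dp":[0,0,0.15],"twist":0},{"dp":[0,0,0.1515],"twist":0},{"dp":[0,0,0.1515],"twist":0}]' - 50
python3 -m handwheel '[{"dp":[0,0,0.001],"twist":0},{"dp":[0,0,0.002],"twist":0},{"dp":[0,0,0.002],"twist":0}]' - 50
```

```text
t: 63.65
tcp_pos: [0.4913, -0.0132, 0.0733]
orientation: [-0.169, 0.986, -0.0, 0.001]
contact_force: [-0.5, 0.2, -2.9]
opening: 0.496
finger_force: 51.6
t: 64.03
tcp_pos: [0.4908, -0.0132, 0.071]
orientation: [-0.169, 0.986, -0.0, 0.0]
contact_force: [-1.3, 0.5, 2.3]
opening: 0.501
finger_force: 52.1
```

Touching. Release, lift, and look at the result.

```bash

python3 -m handwheel '[{"dp":[0,0,0],"twist":0},{"dp":[0,0,0],"twist":0},{"dp":[0,0,0],"twist":0},{"dp":[0,0,0],"twist":0},{"dp":[0,0,0],"twist":0}]' 0.8 50
python3 -m handwheel '[{"dp":[0,0,-0.02],"twist":0},{"dp":[0,0,-0.05],"twist":0},{"dp":[0,0,-0.09],"twist":0},{"dp":[0,0,-0.13],"twist":0},{"dp":[0.03,0.03,-0.15],"twist":0},{"dp":[0.06,0.08,-0.16],"twist":0},{"dp":[0.06,0.13,-0.16],"twist":0},{"dp":[0.06,0.18,-0.16],"twist":0}]' - 50
python3 -m handwheel '[{"dp":[0,0.06,0],"twist":0},{"dp":[0,0.11,0],"twist":0},{"dp":[0,0.11,0],"twist":0},{"dp":[0,0.11,0],"twist":0}]' - 50
python3 - <<'E'
from h import *
t=ctrl.read_camera('top');s=ctrl.read_camera('scene')
f=lambda a,w,h:cv2.resize(a,(w,h),interpolation=cv2.INTER_CUBIC)
t0=cv2.imread('pics/top0.png');s0=cv2.imread('pics/scene0.png')
cv2.imwrite('pics/end.png',np.vstack([np.hstack([f(x[180:275,275:500],400,169) for x in(t0,t)]),np.hstack([f(x[130:235,155:370],400,195) for x in(s0,s)])]))
E
```

```text
t: 64.65
tcp_pos: [0.4902, -0.0131, 0.0703]
orientation: [-0.169, 0.986, 0.0, -0.0]
contact_force: [0.0, -1.4, 0.0]
opening: 0.798
finger_force: 0.0
t: 65.65
tcp_pos: [0.373, 0.1376, 0.2308]
orientation: [-0.169, 0.986, 0.0, 0.001]
contact_force: [0.3, 0.9, -0.0]
opening: 0.801
finger_force: 0.0
t: 66.15
tcp_pos: [0.3368, 0.2401, 0.2302]
orientation: [-0.17, 0.986, -0.0, -0.0]
contact_force: [-0.0, -0.1, -0.8]
opening: 0.796
finger_force: 0.0
```

View pics/end.png

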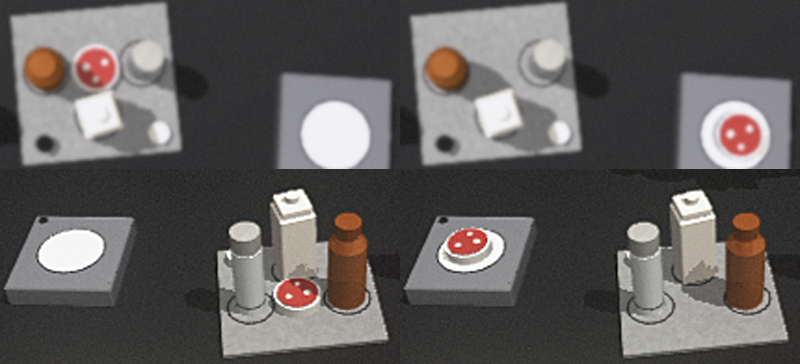

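The before and after crops match: bottle (445,67), can (547,60) and jar (498,112) are on their circles, and the dish is in the window at (740,134). Hand in.

```bash
python3 -c "
from plant import ctrl
print(ctrl.finish_job())"
```

```text
the job is handed in; nothing more can be done
None
```

I handed the job in at about 66 s. The last pictures show the dish flat inside the lit window and the bottle, jar and can upright on their starting places; the hand-in gave no verdict.

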